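# Find the heavy side of a closed spinner mould and hold it down

### The arm

A 6-joint arm with a two-finger parallel gripper is mounted at the origin on the work surface. World frame = base frame: x ahead of the robot, y to its left, z up, the work surface at z = 0. Lengths are in m, angles in degrees, forces in N, time in s.
With the tool pointing down it reaches from about 0.275 to 0.825 m from the base axis. Payload 5.2 kg.
Tool frame: the origin (TCP) lies at the very end of the fingers, on their centre line; the grasp point (between the pads) lies 19 mm behind it (grasp_offset is the z of the grasp point in the tool frame, in m); z points along the fingers, y is the line along which they close (so a half turn about z gives the same grasp; the last joint's range is limited). The gripper opens to 93 mm and grips with 3 to 60 N. Pads are 15 mm wide; open, the fingers measure 128 mm over their backs; the gripper's body (75 mm by 188 mm) begins 65 mm behind the grasp point.
Start: joints at [59.484, 14.817, 87.949, -0, 77.235, -11.62], TCP at [0.178, 0.52, 0.219] pointing down, gripper open.
Joint ranges: [-179.93, 179.93], [-52.35, 119.4], [10.71, 147.94], [-69.91, 249.91], [12.55, 155.21], [-178.61, 178.61]. Speed limits (degrees/s): [147.25, 147.25, 180, 180, 180, 180].

### API

Orientations are given as a 3x3 rotation matrix whose columns are the frame's x, y, z axes.
In Python, from bench import * gives the robot as it stands.
- The arm moves only by the tool jog_arm, never from a script. Its argument "steps" is a list that holds one entry, the list of rows, each a list of 5 numbers: the shift along the world's x, y, z each as a share of 5 cm, from -1 to 1, then the turn about the world's z as a share of 4 degrees, from -1 to 1, then the opening, from -1 (shut) to 1 (fully open). A call has exactly 5 rows; each row shifts and turns the commanded pose from where the row before left it; what a row does not reach is not made up. A row lasts 1/10 s, in which the tool goes at most 50 mm and 8.59 degrees, less where a joint would pass 70% of its speed; a pose out of reach is approached as far as the arm can. A call with a number of a shift or a turn outside -1 to 1 is refused whole. A call with a gripper value outside its range is refused whole. The fingers move at their own pace and stop on an object; the grip force is fixed at half the most. Time passes only in rows, so rows that do not move let the fingers close, or fill a call up. It gives the time, the measured TCP pose, the force, the opening and the grip force at its end, in the units of the state.
- sense(): the state, without advancing time (a new reading comes with each control period).
- capture(name): name is "scene" or "top" or "wrist"; returns a dict with "color" (480x640x3 uint8, blue, green, red), "depth" (480x640 float32, m along the optical axis (not along the pixel's ray), 0 where there is no reading), "fx", "fy", "cx", "cy" (pixels), "cam_to_world" (4x4, takes a point from camera to world coordinates); the wrist camera has in their place "T_tool_cam" (4x4, takes a point from camera to tool coordinates, whose origin is the TCP and whose axes are the flange's). Camera axes: x right, y down, z forward; pixel columns grow to the right and rows downward; lengths in m; the calibration is good to about 2 mm. A picture is of the moment at which its call begins: read the wrist's pose just before it.
- close_job(): hands the job in; it is judged then, once.
Trained networks look in a picture, given as the dict that the camera call returned (one of the last four; its "shot" number tells which), for a name from the list of things; names that differ only in an ending like _2 or _b are one class to them, and where a whole thing is asked for, a point or a joint stands for the part that bears it (a point fixed in the world has none). Each returns a list of dicts, best first, with "p" (0 to 1); they miss things now and then, are a little off and sometimes report something else, mostly with a low value. They report only what shows in the picture. A call takes as long as a camera call.
- masks_of(picture, thing): "mask" (480x640 bool, what is visible of it) and "at" ([row, column] in pixels, amid what is visible of it).
The state is a dict: "t": time; "joint_positions": joint angles; "joint_vel": joint speeds; "tau": joint torques, N m; "tool_pos": TCP position; "eef_rot": TCP orientation; "contact_force": force on the tool from outside, world axes, zero at the start; "moment": the same for the moment, N m; "opening": finger opening in m; "grasp_force": force on a finger pad.
Only numpy, scipy, OpenCV 4.12 (cv2) and the standard library are available. Lean on these libraries where they do the work, as an engineer would, in place of code of your own. Each camera call takes 0.05 s, during which the arm holds its last target. There are 200 camera calls.

### The job

The steel balance weight inside the closed round chocolate mould on the spinner stand has slipped and jammed on one side, and you cannot see which. Turn the mould by its flange, feel which side is heavy, then bring the heavy side straight down (within 20 degrees) and finish while still gripping the flange and holding it there, so that I can open it safely. Leave the two chocolate cups and the stick beside it where they are.

Things in the scene. Friction and masses are not known exactly. Their poses are not given: they have to be found in the camera images.
- mould: light grey mould standing upright: drum 140 mm across, 60 mm thick, with a flange round its middle, 204 mm across, 14 mm thick. Turns endlessly on a level spindle. Origin: on the spindle axis, mid-plane of the flange, 160 mm above the board. x: the spindle axis, away from robot and post. y and z turn with the mould. A steel weight of 0.64 to 0.9 kg is stuck inside, 50 mm off axis.
- rivet (a point): small dark rivet on the front of the flange, 92 mm from the axis along the mould's z axis, in line with the round boss on the drum. It only shows how far the mould is turned; it tells nothing about the heavy side.
- flange_top (a point): the point of the flange's rim that is uppermost, fixed to the stand (it does not turn), 102 mm above the spindle axis. The upper flange can be pinched across its 14 mm thickness, fingers closing along the spindle axis; the drum begins 32 mm below the rim.
- stand: aluminium stand, fixed: foot 190 x 160 x 12 mm, a post on the robot's side, no higher than 30 mm above the spindle. Origin on the board below the mould's origin; x along the spindle, z up. Its bearing is stiff: friction about 0.5 N m either way, the heavy side pulls 0.44 N m at most, so the mould stays where it is left; the heavy side shows only as unequal effort one way and the other.
- green_cup: loose dark green chocolate cup, 56 mm in diameter, 36 mm high, standing on the board; origin at the centre of its underside. Leave alone.
- yellow_cup: loose pale yellow chocolate cup, 56 mm in diameter, 36 mm high, standing on the board; origin at the centre of its underside. Leave alone.
- stick: loose pale yellow stick, 150 x 12 x 8 mm, lying on the board along its x axis; origin at the centre of its underside. Leave alone.

How it is judged (in metres and radians):
At the end, for the whole second after the job is handed in: The heavy side of the mould points straight down within 20 degrees, the mould is at rest and the fingers still grip it (more than 4 N on it); cups and stick were never moved more than 25 mm (angle between heavy_side_c0's own z axis and vertical above 2.7925 rad and contact force between the fingers and mould above 4 N and angular speed of mould below 0.1 rad/s); the arm keeps its last pose, push and grip.
It fails at once if the green cup is moved (distance of green_cup from where it was at the start of the episode above 0.025 m).
It fails at once if the yellow cup is moved (distance of yellow_cup from where it was at the start of the episode above 0.025 m).
It fails at once if the stick is moved (distance of stick from where it was at the start of the episode above 0.025 m).
It also fails if it takes over 72 s, if anything falls off the work surface, if the arm or the gripper's body presses on something with over 40 N, if the wrist force passes 120 N, or if a joint passes its speed limit or range.

## Working session

There is one attempt and no reset: what is moved stays moved. The work goes in short steps, Python scripts to look and compute and a tool call to move; the robot and the scene stay as the last step left them, time stands still between calls to the robot, and variables do not carry over. Pictures are saved under pics/ and viewed, at most 10 in all, crops included, and the job is handed in when it is done.

Besides the shell and the picture viewer there is one more tool, called after ">>>" in YAML: its name, and indented under it one key for each argument. jog_arm: Moves the arm, as the interface text tells. Its arguments: {"type":"object","properties":{"steps":{"type":"array","items":{"type":"array","items":{"type":"array","items":{"type":"number"}}}}},"required":["steps"]}

```bash
mkdir -p pics
cat > h.py <<'E'
from bench import *
import numpy as np, cv2
def pts(p,m):
    r,c=np.where(m&(p["depth"]>0)); d=p["depth"][r,c]
    q=np.c_[(c-p["cx"])/p["fx"]*d,(r-p["cy"])/p["fy"]*d,d,np.ones(len(d))]
    return (q@np.array(p["cam_to_world"]).T)[:,:3]
E
python3 - <<'E'
from h import *
s=sense();print(s["t"],s["tool_pos"],np.round(s["eef_rot"],3).tolist(),s["opening"],s["contact_force"])
for n in ("scene","top"):
    p=capture(n);cv2.imwrite(f"pics/{n}1.png",p["color"])
    print(n,np.round(p["cam_to_world"],3).tolist())
    for t in ("mould","rivet","stand","green_cup","yellow_cup","stick"):
        for o in masks_of(p,t)[:1]:
            q=pts(p,o["mask"]); print(t,o["p"],o["at"],np.round(np.median(q,0),3),np.round(np.percentile(q,2,axis=0),3),np.round(np.percentile(q,98,axis=0),3))
E
```

```text
0.0 [0.17783636 0.51989962 0.21783656] [[-0.946, 0.324, -0.001], [0.324, 0.946, -0.002], [0.0, -0.002, -1.0]] 0.09285138459269579 [ 0.046209   -0.21449936  0.06238936]
scene [[-0.725, 0.524, -0.447, 1.08], [0.689, 0.567, -0.452, 0.503], [0.017, -0.636, -0.772, 1.004], [0.0, 0.0, 0.0, 1.0]]
mould 0.85 [197.9, 294.8] [ 0.564 -0.089  0.209] [ 0.527 -0.192  0.098] [ 0.584 -0.019  0.271]
rivet 0.92 [195.3, 291.0] [ 0.564 -0.09   0.208] [ 0.526 -0.201  0.097] [ 0.584 -0.019  0.271]
stand 0.72 [219.1, 295.2] [ 0.562 -0.087  0.135] [ 0.453 -0.194  0.017] [ 0.62  -0.024  0.268]
green_cup 0.69 [196.3, 238.1] [ 0.569 -0.305  0.031] [ 0.545 -0.331  0.01 ] [ 0.596 -0.277  0.049]
yellow_cup 0.82 [301.5, 335.8] [0.605 0.095 0.028] [0.582 0.073 0.012] [0.635 0.125 0.049]
stick 0.49 [263.1, 249.9] [ 0.678 -0.125  0.018] [ 0.667 -0.197  0.014] [ 0.688 -0.059  0.023]
top [[-0.007, -0.997, 0.075, 0.534], [-1.0, 0.006, -0.013, 0.024], [0.013, -0.075, -0.997, 0.957], [0.0, 0.0, 0.0, 1.0]]
rivet 0.89 [266.2, 396.7] [ 0.548 -0.105  0.237] [ 0.516 -0.193  0.175] [ 0.58  -0.026  0.273]
stand 0.63 [273.2, 388.3] [ 0.534 -0.1    0.182] [ 0.438 -0.19   0.02 ] [ 0.619 -0.032  0.272]
green_cup 0.6 [256.3, 479.1] [ 0.568 -0.309  0.022] [ 0.543 -0.33   0.013] [ 0.593 -0.278  0.049]
yellow_cup 0.61 [237.4, 279.4] [0.609 0.098 0.017] [0.581 0.072 0.013] [0.633 0.122 0.05 ]
stick 0.97 [203.9, 389.2] [ 0.676 -0.122  0.019] [ 0.666 -0.194  0.011] [ 0.687 -0.063  0.023]
```

View pics/scene1.png

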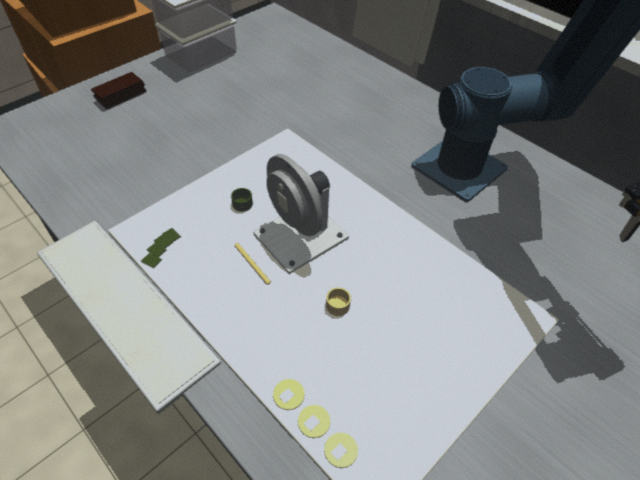

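View pics/top1.png

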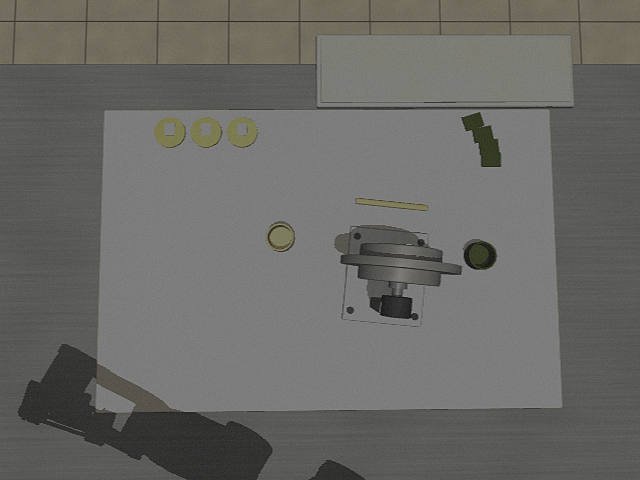

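The mould stands upright with its axis nearly along world x at about (0.55, -0.10). In the top view its rim runs from (342,259) to (461,268). The cups are at (281,237) and (480,255), and the stick is at (392,204). Next I'll fit the flange plane.

Run:
```python
from h import *
for n in ("scene","top"):
    p=capture(n)
    q=np.vstack([pts(p,o["mask"]) for o in masks_of(p,"mould")[:1]+masks_of(p,"rivet")[:1]])
    q=q[(q[:,2]>0.236)&(q[:,2]<0.28)]
    u=cv2.fitLine(q[:,:2].astype(np.float32),cv2.DIST_HUBER,0,0.01,0.01).ravel()
    print(n,len(q),u,np.degrees(np.arctan2(u[1],u[0])))
    top=q[q[:,2]>0.256]; print("top",np.round(top.mean(0),4),np.round(top.min(0),4),np.round(top.max(0),4),len(top))
    d=u[:2]*np.sign(-u[1]); nrm=np.array([-d[1],d[0]]); 
    print("axis",nrm,"n-range",np.percentile(top[:,:2]@nrm,[2,50,98]),"t-range",np.percentile(q[:,:2]@d,[0.5,99.5]),np.percentile(top[:,:2]@d,[1,99]),"zmax",np.percentile(q[:,2],[98,99.8]))
    if n=="scene": 
        c=p["color"][140:250,250:340]; cv2.imwrite("pics/crop.png",cv2.resize(c,None,fx=5,fy=5,interpolation=3))
```

```text
scene 1615 [ 0.06767362  0.9977075   0.55626625 -0.09721926] 86.11961
top [ 0.5519 -0.1089  0.2652] [ 0.538  -0.1724  0.256 ] [ 0.5622 -0.0571  0.2746] 636
axis [ 0.9977075  -0.06767362] n-range [0.54883473 0.55921907 0.56412232] t-range [0.00249739 0.14694783] [0.02464018 0.1317553 ] zmax [0.27283483 0.27444604]
top 3751 [ 0.10875139  0.994069    0.54864377 -0.11324366] 83.75665
top [ 0.5489 -0.1143  0.2677] [ 0.5369 -0.1753  0.2562] [ 0.5604 -0.0576  0.2768] 1403
axis [ 0.994069   -0.10875139] n-range [0.55130997 0.55802916 0.56489641] t-range [-0.02049642  0.13168268] [-0.00014519  0.11150082] zmax [0.27381897 0.27544111]
```

View pics/crop.png

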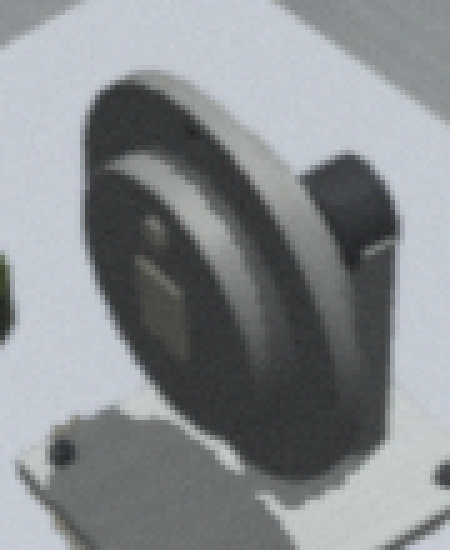

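Run:
```python
from h import *
from scipy.optimize import least_squares
A=[]
for n in ("scene","top"):
    p=capture(n)
    q=np.vstack([pts(p,o["mask"]) for o in masks_of(p,"mould")[:1]+masks_of(p,"rivet")[:1]])
    t=q[(q[:,2]>0.25)&(q[:,2]<0.28)]
    u=cv2.fitLine(t[:,:2].astype(np.float32),cv2.DIST_HUBER,0,0.01,0.01).ravel()
    print(n,np.degrees(np.arctan2(u[1],u[0]))-90,cv2.minAreaRect(t[:,:2].astype(np.float32)))
    # rim points: top view, circle fit in (t,z)
    if n=="top":
        r=p
        psi=np.radians(-5); ax=np.array([np.cos(psi),np.sin(psi)]); d=np.array([-ax[1],ax[0]])
        tt=t[:,:2]@d
        f=least_squares(lambda v:np.hypot(tt-v[0],t[:,2]-v[1])-.102,[-.05,.17],loss="soft_l1",f_scale=.002)
        print("circ",f.x,np.std(f.fun),"n",np.percentile(t[:,:2]@ax,[1,50,99])); nm=np.mean(np.percentile(t[:,:2]@ax,[2,98]))
        print("centre",nm*ax+f.x[0]*d)
    g=masks_of(p,"stand")
b=capture("top"); m=np.zeros((480,640),bool); m[300:380,200:300]=1; print("board z",np.median(pts(b,m)[:,2]))
m[:]=0; m[290:310,412:420]=1; print("foot z",np.median(pts(b,m)[:,2]))
```

```text
scene -4.539253 ((0.5502145886421204, -0.11384063214063644), (0.1319577842950821, 0.016247348859906197), 85.20648956298828)
top -6.0569077 ((0.5489670038223267, -0.11561772972345352), (0.12935076653957367, 0.014130808413028717), 83.97811126708984)
circ [-0.06823253  0.17098168] 0.002333590395442899 n [0.54941266 0.55664087 0.56416077]
centre [ 0.54870901 -0.11649898]
board z 0.011640276008133499
foot z 0.023832420615307548
```

>>> jog_arm:
  steps:
    - [[0.37,-0.636,0.28,-0.955,1],[0.37,-0.636,0.28,-0.955,1],[0.37,-0.636,0.28,-0.955,1],[0.37,-0.636,0.28,-0.955,1],[0.37,-0.636,0.28,-0.955,1]]

```text
t: 1.95
tool_pos: [0.271, 0.3601, 0.2893]
eef_rot: [[-0.787, 0.617, 0.0], [0.617, 0.787, 0.0], [-0.0, 0.0, -1.0]]
contact_force: [0.6, 0.2, -0.4]
opening: 0.0935
grasp_force: 0.0
```

>>> jog_arm:
  steps:
    - [[0.37,-0.636,0.28,-0.955,1],[0.37,-0.636,0.28,-0.955,1],[0.37,-0.636,0.28,-0.955,1],[0.37,-0.636,0.28,-0.955,1],[0.37,-0.636,0.28,-0.955,1]]

```text
t: 2.45
tool_pos: [0.3635, 0.201, 0.3595]
eef_rot: [[-0.541, 0.841, 0.001], [0.841, 0.541, 0.0], [-0.0, 0.001, -1.0]]
contact_force: [0.1, 0.2, 0.1]
opening: 0.0929
grasp_force: 0.0
```

>>> jog_arm:
  steps:
    - [[0.37,-0.636,0,-0.955,1],[0.37,-0.636,0,-0.955,1],[0.37,-0.636,0,-0.955,1],[0.37,-0.636,0,-0.955,1],[0.37,-0.636,0,-0.955,1]]

```text
t: 2.95
tool_pos: [0.4561, 0.0419, 0.3589]
eef_rot: [[-0.236, 0.972, 0.001], [0.972, 0.236, 0.0], [-0.0, 0.001, -1.0]]
contact_force: [-0.4, 0.9, -0.1]
opening: 0.0935
grasp_force: 0.0
```

>>> jog_arm:
  steps:
    - [[0.37,-0.636,0,-0.955,1],[0.37,-0.636,0,-0.955,1],[0.37,-0.636,0,-0.955,1],[0.37,-0.636,0,-0.955,1],[0.37,-0.636,0,-0.955,1]]

```text
t: 3.45
tool_pos: [0.5487, -0.1171, 0.3587]
eef_rot: [[0.095, 0.995, 0.0], [0.995, -0.095, 0.0], [0.0, 0.0, -1.0]]
contact_force: [0.1, 0.1, -0.1]
opening: 0.0933
grasp_force: 0.0
```

Run:
```python
from h import *
s=sense();p=capture("wrist")
T=np.eye(4);T[:3,:3]=s["eef_rot"];T[:3,3]=s["tool_pos"]
p["cam_to_world"]=T@np.array(p["T_tool_cam"]); cv2.imwrite("pics/w1.png",p["color"])
q=pts(p,np.ones((480,640),bool)); 
t=q[(q[:,2]>0.25)&(q[:,2]<0.28)&(abs(q[:,0]-.549)<.04)&(abs(q[:,1]+.115)<.08)]
print(len(t),cv2.minAreaRect(t[:,:2].astype(np.float32)),t.min(0),t.max(0))
u=cv2.fitLine(t[:,:2].astype(np.float32),cv2.DIST_HUBER,0,0.01,0.01).ravel(); print(u,np.degrees(np.arctan2(u[1],u[0]))-90)
from scipy.optimize import least_squares
psi=np.radians(-5.3); ax=np.array([np.cos(psi),np.sin(psi)]); d=np.array([-ax[1],ax[0]]); tt=t[:,:2]@d
f=least_squares(lambda v:np.hypot(tt-v[0],t[:,2]-v[1])-.102,[-.05,.17],loss="soft_l1",f_scale=.002);print(f.x,np.percentile(t[:,:2]@ax,[2,98]))
print("centre",np.mean(np.percentile(t[:,:2]@ax,[2,98]))*ax+f.x[0]*d)
```

```text
3076 ((0.5492362380027771, -0.11592300236225128), (0.12944862246513367, 0.014360915869474411), 84.08662414550781) [ 0.53555781 -0.18032444  0.25000691] [ 0.56224813 -0.05135788  0.2758057 ]
[ 0.10461236  0.9945131   0.5499073  -0.10738463] -6.004837
[-0.06495398  0.1713459 ] [0.550784   0.56443765]
centre [ 0.54922703 -0.11618312]
```

View pics/w1.png

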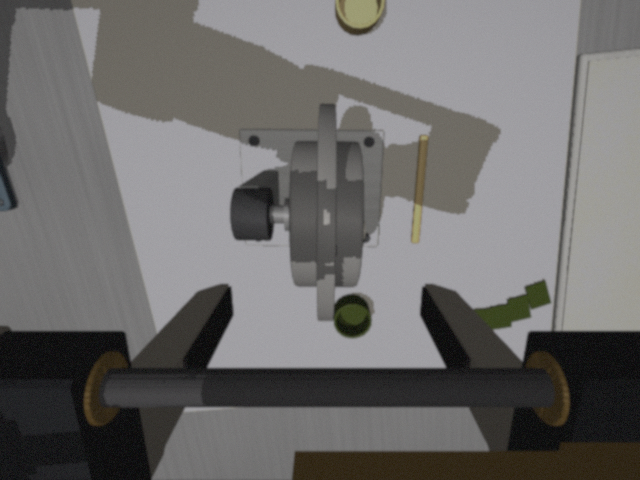

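>>> jog_arm:
  steps:
    - [[0,0.004,-0.45,-0.14,1],[0.01,0.02,-0.45,0,1],[0,0,-0.45,0,1],[0,0,-0.45,0,1],[0,0,-0.45,0,1]]

```text
t: 4.0
tool_pos: [0.5485, -0.1143, 0.2453]
eef_rot: [[0.102, 0.995, 0.0], [0.995, -0.102, -0.0], [-0.0, 0.0, -1.0]]
contact_force: [1.1, -0.7, -0.1]
opening: 0.0929
grasp_force: 0.0
```

>>> jog_arm:
  steps:
    - [[0,0,0,0,-1],[0,0,0,0,-1],[0,0,0,0,-1],[0,0,0,0,-1],[0,0,0,0,-1]]

```text
t: 4.5
tool_pos: [0.5491, -0.1146, 0.2472]
eef_rot: [[0.102, 0.995, 0.002], [0.995, -0.102, -0.001], [-0.001, 0.002, -1.0]]
contact_force: [-0.3, -0.7, -0.6]
opening: 0.0574
grasp_force: 0.0
```

>>> jog_arm:
  steps:
    - [[0,0,0,0,-1],[0,0,0,0,-1],[0,0,0,0,-1],[0,0,0,0,-1],[0,0,0,0,-1]]

```text
t: 5.0
tool_pos: [0.5486, -0.1144, 0.2461]
eef_rot: [[0.102, 0.995, -0.0], [0.995, -0.102, 0.0], [0.0, -0.0, -1.0]]
contact_force: [-0.2, 0.0, -0.2]
opening: 0.0176
grasp_force: 0.0
```

Run:
```python
from h import *
s=sense();print(s["t"],s["tool_pos"],s["eef_rot"],s["contact_force"],s["moment"],s["opening"],s["grasp_force"])
R=.094
a=np.radians(np.arange(-60,61,4)); psi=np.radians(6)
y=R*np.sin(a); z=R*np.cos(a)
for i in range(len(a)-1):
    dt=y[i+1]-y[i]; print(round(np.degrees(a[i])),"->",np.round(np.array([dt*np.sin(psi),dt*np.cos(psi),z[i+1]-z[i]])/.05,3))
```

```text
5.0 [ 0.5485856  -0.11443181  0.24608769] [[ 1.02058420e-01  9.94778400e-01 -1.20175753e-04]
 [ 9.94778406e-01 -1.02058413e-01  6.35293350e-05]
 [ 5.09326635e-05 -1.26031948e-04 -9.99999991e-01]] [-0.21163569  0.02547123 -0.24696493] [-0.09449206  0.00386121  0.00874347] 0.017579491574567885 0.0
-60 -> [0.007 0.069 0.111]
-56 -> [0.008 0.077 0.106]
-52 -> [0.009 0.084 0.101]
-48 -> [0.01  0.091 0.094]
-44 -> [0.01  0.097 0.088]
-40 -> [0.011 0.103 0.081]
-36 -> [0.011 0.108 0.073]
-32 -> [0.012 0.113 0.066]
-28 -> [0.012 0.117 0.058]
-24 -> [0.013 0.121 0.049]
-20 -> [0.013 0.124 0.041]
-16 -> [0.013 0.127 0.032]
-12 -> [0.014 0.129 0.023]
-8 -> [0.014 0.13  0.014]
-4 -> [0.014 0.13  0.005]
0 -> [ 0.014  0.13  -0.005]
4 -> [ 0.014  0.13  -0.014]
8 -> [ 0.014  0.129 -0.023]
12 -> [ 0.013  0.127 -0.032]
16 -> [ 0.013  0.124 -0.041]
20 -> [ 0.013  0.121 -0.049]
24 -> [ 0.012  0.117 -0.058]
28 -> [ 0.012  0.113 -0.066]
32 -> [ 0.011  0.108 -0.073]
36 -> [ 0.011  0.103 -0.081]
40 -> [ 0.01   0.097 -0.088]
44 -> [ 0.01   0.091 -0.094]
48 -> [ 0.009  0.084 -0.101]
52 -> [ 0.008  0.077 -0.106]
56 -> [ 0.007  0.069 -0.111]
```

>>> jog_arm:
  steps:
    - [[0,0,0,0,-1],[0,0,0,0,-1],[0,0,0,0,-1],[0,0,0,0,-1],[0,0,0,0,-1]]

```text
t: 5.5
tool_pos: [0.5486, -0.1144, 0.2461]
eef_rot: [[0.102, 0.995, -0.0], [0.995, -0.102, 0.0], [0.0, -0.0, -1.0]]
contact_force: [-0.0, 0.5, 0.1]
opening: 0.0138
grasp_force: 30.0
```

>>> jog_arm:
  steps:
    - [[0.014,0.13,-0.005,0,-1],[0.014,0.13,-0.014,0,-1],[0.014,0.129,-0.023,0,-1],[0.013,0.127,-0.032,0,-1],[0.013,0.124,-0.041,0,-1]]

```text
t: 6.0
tool_pos: [0.5516, -0.0867, 0.242]
eef_rot: [[0.104, 0.995, 0.0], [0.995, -0.104, -0.008], [-0.008, 0.001, -1.0]]
contact_force: [-4.6, -10.7, 8.0]
opening: 0.014
grasp_force: 30.0
```

>>> jog_arm:
  steps:
    - [[0.013,0.121,-0.049,0,-1],[0.012,0.117,-0.058,0,-1],[0.012,0.113,-0.066,0,-1],[0.011,0.108,-0.073,0,-1],[0.011,0.103,-0.081,0,-1]]

```text
t: 6.5
tool_pos: [0.5548, -0.0566, 0.2268]
eef_rot: [[0.103, 0.995, 0.002], [0.995, -0.103, -0.005], [-0.005, 0.002, -1.0]]
contact_force: [-6.5, -5.3, 14.4]
opening: 0.0134
grasp_force: 30.0
```

Run:
```python
from h import *
s=sense();print(s["t"],s["tool_pos"],s["contact_force"],s["moment"],s["opening"],s["grasp_force"])
```

```text
6.5 [ 0.55478752 -0.05656144  0.22681256] [-6.471365   -5.32034811 14.43293003] [-1.22499289  1.45238339 -0.07746258] 0.013382019231365882 30.006920993328094
```

>>> jog_arm:
  steps:
    - [[0.01,0.097,-0.088,0,-1],[0.01,0.091,-0.094,0,-1],[0.009,0.084,-0.101,0,-1],[0.008,0.077,-0.106,0,-1],[0.007,0.069,-0.111,0,-1]]

```text
t: 7.0
tool_pos: [0.5572, -0.0338, 0.2017]
eef_rot: [[0.102, 0.995, 0.002], [0.995, -0.102, -0.002], [-0.002, 0.002, -1.0]]
contact_force: [-5.0, 0.2, 14.6]
opening: 0.0139
grasp_force: 30.0
```

>>> jog_arm:
  steps:
    - [[-0.007,-0.069,0.111,0,-1],[-0.008,-0.077,0.106,0,-1],[-0.009,-0.084,0.101,0,-1],[-0.01,-0.091,0.094,0,-1],[-0.01,-0.097,0.088,0,-1]]

```text
t: 7.5
tool_pos: [0.5549, -0.0548, 0.224]
eef_rot: [[0.102, 0.995, -0.001], [0.995, -0.102, 0.0], [0.0, -0.001, -1.0]]
contact_force: [2.0, 1.4, -8.9]
opening: 0.0138
grasp_force: 30.0
```

>>> jog_arm:
  steps:
    - [[-0.011,-0.103,0.081,0,-1],[-0.011,-0.108,0.073,0,-1],[-0.012,-0.113,0.066,0,-1],[-0.012,-0.117,0.058,0,-1],[-0.013,-0.121,0.049,0,-1]]

```text
t: 8.0
tool_pos: [0.5519, -0.0827, 0.2404]
eef_rot: [[0.102, 0.995, -0.0], [0.995, -0.102, 0.001], [0.001, -0.0, -1.0]]
contact_force: [4.3, 1.3, -8.1]
opening: 0.0136
grasp_force: 30.0
```

>>> jog_arm:
  steps:
    - [[-0.013,-0.124,0.041,0,-1],[-0.013,-0.127,0.032,0,-1],[-0.014,-0.129,0.023,0,-1],[-0.014,-0.13,0.014,0,-1],[-0.014,-0.13,0.005,0,-1]]

```text
t: 8.5
tool_pos: [0.5486, -0.1139, 0.2467]
eef_rot: [[0.102, 0.995, 0.001], [0.995, -0.102, 0.002], [0.002, 0.0, -1.0]]
contact_force: [4.2, 5.5, -4.1]
opening: 0.0139
grasp_force: 30.0
```

>>> jog_arm:
  steps:
    - [[-0.014,-0.13,-0.005,0,-1],[-0.014,-0.13,-0.014,0,-1],[-0.014,-0.129,-0.023,0,-1],[-0.013,-0.127,-0.032,0,-1],[-0.013,-0.124,-0.041,0,-1]]

```text
t: 9.0
tool_pos: [0.5453, -0.146, 0.2423]
eef_rot: [[0.101, 0.995, 0.002], [0.995, -0.101, 0.001], [0.001, 0.002, -1.0]]
contact_force: [1.6, 6.3, 3.2]
opening: 0.0137
grasp_force: 30.0
```

>>> jog_arm:
  steps:
    - [[-0.013,-0.121,-0.049,0,-1],[-0.012,-0.117,-0.058,0,-1],[-0.012,-0.113,-0.066,0,-1],[-0.011,-0.108,-0.073,0,-1],[-0.011,-0.103,-0.081,0,-1]]

```text
t: 9.5
tool_pos: [0.5422, -0.1752, 0.227]
eef_rot: [[0.102, 0.995, 0.002], [0.995, -0.102, -0.002], [-0.002, 0.002, -1.0]]
contact_force: [-1.6, 3.5, 7.7]
opening: 0.0137
grasp_force: 30.0
```

>>> jog_arm:
  steps:
    - [[-0.01,-0.097,-0.088,0,-1],[-0.01,-0.091,-0.094,0,-1],[-0.009,-0.084,-0.101,0,-1],[-0.008,-0.077,-0.106,0,-1],[-0.007,-0.069,-0.111,0,-1]]

```text
t: 10.0
tool_pos: [0.5399, -0.1974, 0.2025]
eef_rot: [[0.102, 0.995, 0.002], [0.995, -0.102, -0.004], [-0.004, 0.002, -1.0]]
contact_force: [-2.4, 1.3, 10.3]
opening: 0.0138
grasp_force: 30.0
```

>>> jog_arm:
  steps:
    - [[0.007,0.069,0.111,0,-1],[0.008,0.077,0.106,0,-1],[0.009,0.084,0.101,0,-1],[0.01,0.091,0.094,0,-1],[0.01,0.097,0.088,0,-1]]

```text
t: 10.5
tool_pos: [0.5419, -0.177, 0.2239]
eef_rot: [[0.103, 0.995, -0.001], [0.995, -0.103, -0.004], [-0.004, -0.0, -1.0]]
contact_force: [4.7, -4.7, -12.9]
opening: 0.014
grasp_force: 30.0
```

>>> jog_arm:
  steps:
    - [[0.011,0.103,0.081,0,-1],[0.011,0.108,0.073,0,-1],[0.012,0.113,0.066,0,-1],[0.012,0.117,0.058,0,-1],[0.013,0.121,0.049,0,-1]]

```text
t: 11.0
tool_pos: [0.5448, -0.1498, 0.2398]
eef_rot: [[0.103, 0.995, -0.001], [0.995, -0.103, -0.006], [-0.006, -0.001, -1.0]]
contact_force: [3.5, -7.8, -14.0]
opening: 0.0139
grasp_force: 30.0
```

>>> jog_arm:
  steps:
    - [[0.013,0.124,0.041,0,-1],[0.013,0.127,0.032,0,-1],[0.014,0.129,0.023,0,-1],[0.014,0.13,0.014,0,-1],[0.014,0.13,0.005,0,-1]]

```text
t: 11.5
tool_pos: [0.548, -0.1197, 0.2464]
eef_rot: [[0.104, 0.995, -0.001], [0.995, -0.104, -0.009], [-0.01, -0.0, -1.0]]
contact_force: [0.7, -12.6, -8.9]
opening: 0.0138
grasp_force: 30.0
```

```bash
cat > fit.py <<'E'
import numpy as np
D=[(1,-.0867,.242,-10.7,8.0),(1,-.0566,.2268,-5.3,14.4),(1,-.0338,.2017,.2,14.6),
(-1,-.0548,.224,1.4,-8.9),(-1,-.0827,.2404,1.3,-8.1),(-1,-.1139,.2467,5.5,-4.1),(-1,-.146,.2423,6.3,3.2),(-1,-.1752,.227,3.5,7.7),(-1,-.1974,.2025,1.3,10.3),
(1,-.177,.2239,-4.7,-12.9),(1,-.1498,.2398,-7.8,-14.0),(1,-.1197,.2464,-12.6,-8.9)]
D=np.array(D); s=D[:,0]; y=(D[:,1]+.116)/.9945; z=D[:,2]+.019-.1713
a=np.arctan2(y,z); T=-(D[:,3]*z/.9945-D[:,4]*y)
M=np.c_[s,-np.sin(a),-np.cos(a)]; c,r,*_=np.linalg.lstsq(M,T,rcond=None)
b=np.degrees(np.arctan2(c[2],c[1])); print("fr",c[0],"A",np.hypot(c[1],c[2]),"b0",b)
res=T-M@c; S=np.linalg.inv(M.T@M)*res.var()*len(T)/(len(T)-3); print("sd",np.sqrt(np.diag(S)))
for q in zip(s,np.degrees(a).round(1),T.round(3),res.round(3),(np.hypot(y,z)*1e3).round(1)):print(*q)
E
python3 fit.py
```

```text
fr 0.9021926861439498 A 0.3665807242025821 b0 -112.54332845334247
sd [0.0212757  0.03912649 0.02466531]
1.0 18.2 1.201 -0.067 94.4
1.0 38.7 1.257 0.003 95.5
1.0 59.1 1.197 0.0 96.3
-1.0 40.6 -0.649 -0.095 94.5
-1.0 20.8 -0.386 0.149 94.2
-1.0 1.3 -0.531 0.03 94.4
-1.0 -18.5 -0.667 -0.041 94.9
-1.0 -38.6 -0.721 0.004 95.5
-1.0 -58.5 -0.909 -0.064 96.0
1.0 -40.6 1.13 0.062 94.3
1.0 -21.2 1.162 -0.005 93.9
1.0 -2.3 1.225 -0.01 94.2
```

>>> jog_arm:
  steps:
    - [[-0.014,-0.13,-0.005,0,-1],[-0.014,-0.13,-0.014,0,-1],[-0.014,-0.129,-0.023,0,-1],[-0.013,-0.127,-0.032,0,-1],[-0.013,-0.124,-0.041,0,-1]]

```text
t: 12.0
tool_pos: [0.5453, -0.1455, 0.2421]
eef_rot: [[0.101, 0.995, 0.002], [0.995, -0.101, 0.002], [0.002, 0.001, -1.0]]
contact_force: [1.3, 7.0, 2.6]
opening: 0.0136
grasp_force: 30.0
```

>>> jog_arm:
  steps:
    - [[-0.013,-0.121,-0.049,0,-1],[-0.012,-0.117,-0.058,0,-1],[-0.012,-0.113,-0.066,0,-1],[-0.011,-0.108,-0.073,0,-1],[-0.011,-0.103,-0.081,0,-1]]

```text
t: 12.5
tool_pos: [0.5422, -0.1748, 0.2269]
eef_rot: [[0.102, 0.995, 0.002], [0.995, -0.102, -0.001], [-0.001, 0.002, -1.0]]
contact_force: [-1.6, 3.2, 8.6]
opening: 0.0138
grasp_force: 30.0
```

>>> jog_arm:
  steps:
    - [[-0.01,-0.097,-0.088,0,-1],[-0.01,-0.091,-0.094,0,-1],[-0.009,-0.084,-0.101,0,-1],[-0.008,-0.077,-0.106,0,-1],[-0.007,-0.069,-0.111,0,-1]]

```text
t: 13.0
tool_pos: [0.5399, -0.197, 0.2024]
eef_rot: [[0.102, 0.995, 0.002], [0.995, -0.102, -0.003], [-0.003, 0.002, -1.0]]
contact_force: [-3.6, 0.5, 10.6]
opening: 0.0139
grasp_force: 30.0
```

>>> jog_arm:
  steps:
    - [[0,0,0,0,-0.15],[0,0,0,0,-0.15],[0,0,0,0,-0.15],[0,0,0,0,-0.15],[0,0,0,0,-0.15]]

```text
t: 13.5
tool_pos: [0.5401, -0.1954, 0.1991]
eef_rot: [[0.102, 0.995, -0.0], [0.995, -0.102, -0.0], [-0.0, -0.0, -1.0]]
contact_force: [-0.3, -0.0, -0.2]
opening: 0.0391
grasp_force: 0.0
```

>>> jog_arm:
  steps:
    - [[0,0,0.6,0,-0.15],[0,0,0.6,0,-0.15],[0.06,0.54,0,0,-0.15],[0.06,0.54,0,0,-0.15],[0.05,0.52,0,0,-0.15]]

```text
t: 14.0
tool_pos: [0.5486, -0.1146, 0.2593]
eef_rot: [[0.102, 0.995, 0.0], [0.995, -0.102, -0.0], [-0.0, 0.0, -1.0]]
contact_force: [-0.5, 0.7, 0.2]
opening: 0.0397
grasp_force: 0.0
```

>>> jog_arm:
  steps:
    - [[0,0,-0.26,0,-0.15],[0,0,0,0,-0.15],[0,0,0,0,-1],[0,0,0,0,-1],[0,0,0,0,-1]]

```text
t: 14.5
tool_pos: [0.5486, -0.1163, 0.2462]
eef_rot: [[0.103, 0.995, 0.0], [0.995, -0.103, -0.0], [-0.0, 0.0, -1.0]]
contact_force: [-0.7, 0.7, 1.1]
opening: 0.0201
grasp_force: 0.0
```

>>> jog_arm:
  steps:
    - [[0,0,0,0,-1],[0,0,0,0,-1],[0,0,0,0,-1],[0,0,0,0,-1],[0,0,0,0,-1]]

```text
t: 15.0
tool_pos: [0.5484, -0.1161, 0.2462]
eef_rot: [[0.102, 0.995, -0.0], [0.995, -0.102, -0.001], [-0.001, -0.0, -1.0]]
contact_force: [-1.6, -4.4, 0.8]
opening: 0.0138
grasp_force: 30.0
```

>>> jog_arm:
  steps:
    - [[0.014,0.13,-0.005,0,-1],[0.014,0.13,-0.014,0,-1],[0.014,0.129,-0.023,0,-1],[0.013,0.127,-0.032,0,-1],[0.013,0.124,-0.041,0,-1]]

```text
t: 15.5
tool_pos: [0.5517, -0.086, 0.2417]
eef_rot: [[0.103, 0.995, 0.0], [0.995, -0.103, -0.006], [-0.005, 0.001, -1.0]]
contact_force: [-5.9, -8.3, 8.0]
opening: 0.0137
grasp_force: 30.0
```

>>> jog_arm:
  steps:
    - [[0.013,0.121,-0.049,0,-1],[0.012,0.117,-0.058,0,-1],[0.012,0.113,-0.066,0,-1],[0.011,0.108,-0.073,0,-1],[0.011,0.103,-0.081,0,-1]]

```text
t: 16.0
tool_pos: [0.5548, -0.0564, 0.2263]
eef_rot: [[0.102, 0.995, 0.002], [0.995, -0.102, -0.003], [-0.003, 0.002, -1.0]]
contact_force: [-5.6, -3.3, 14.0]
opening: 0.0136
grasp_force: 30.0
```

>>> jog_arm:
  steps:
    - [[-0.011,-0.103,0.081,0,-1],[-0.011,-0.108,0.073,0,-1],[-0.012,-0.113,0.066,0,-1],[-0.012,-0.117,0.058,0,-1],[-0.013,-0.121,0.049,0,-1]]

```text
t: 16.5
tool_pos: [0.5521, -0.0808, 0.2392]
eef_rot: [[0.101, 0.995, -0.001], [0.995, -0.101, 0.006], [0.006, -0.001, -1.0]]
contact_force: [3.2, 5.9, -5.1]
opening: 0.014
grasp_force: 30.0
```

>>> jog_arm:
  steps:
    - [[-0.013,-0.124,0.041,0,-1],[-0.013,-0.127,0.032,0,-1],[-0.014,-0.129,0.023,0,-1],[-0.014,-0.13,0.014,0,-1],[-0.014,-0.13,0.005,0,-1]]

```text
t: 17.0
tool_pos: [0.5488, -0.112, 0.2453]
eef_rot: [[0.101, 0.995, -0.0], [0.995, -0.101, 0.007], [0.007, -0.001, -1.0]]
contact_force: [2.4, 9.0, -1.7]
opening: 0.014
grasp_force: 30.0
```

>>> jog_arm:
  steps:
    - [[-0.014,-0.13,-0.005,0,-1],[-0.014,-0.13,-0.014,0,-1],[-0.014,-0.129,-0.023,0,-1],[-0.013,-0.127,-0.032,0,-1],[-0.013,-0.124,-0.041,0,-1]]

```text
t: 17.5
tool_pos: [0.5455, -0.1443, 0.2411]
eef_rot: [[0.101, 0.995, 0.001], [0.995, -0.101, 0.006], [0.006, 0.0, -1.0]]
contact_force: [-2.1, 8.1, 7.9]
opening: 0.0136
grasp_force: 30.0
```

>>> jog_arm:
  steps:
    - [[-0.013,-0.121,-0.049,0,-1],[-0.012,-0.117,-0.058,0,-1],[-0.012,-0.113,-0.066,0,-1],[-0.011,-0.108,-0.073,0,-1],[-0.011,-0.103,-0.081,0,-1]]

```text
t: 18.0
tool_pos: [0.5423, -0.1741, 0.2259]
eef_rot: [[0.101, 0.995, 0.002], [0.995, -0.101, 0.002], [0.002, 0.001, -1.0]]
contact_force: [-3.8, 5.6, 12.3]
opening: 0.0137
grasp_force: 30.0
```

>>> jog_arm:
  steps:
    - [[-0.01,-0.097,-0.088,0,-1],[-0.01,-0.091,-0.094,0,-1],[-0.009,-0.084,-0.101,0,-1],[-0.008,-0.077,-0.106,0,-1],[-0.007,-0.069,-0.111,0,-1]]

```text
t: 18.5
tool_pos: [0.54, -0.1967, 0.2013]
eef_rot: [[0.102, 0.995, 0.001], [0.995, -0.102, -0.001], [-0.0, 0.001, -1.0]]
contact_force: [-4.8, 0.9, 14.3]
opening: 0.0137
grasp_force: 30.0
```

>>> jog_arm:
  steps:
    - [[0.007,0.069,0.111,0,-1],[0.008,0.077,0.106,0,-1],[0.009,0.084,0.101,0,-1],[0.01,0.091,0.094,0,-1],[0.01,0.097,0.088,0,-1]]

```text
t: 19.0
tool_pos: [0.5422, -0.1745, 0.2235]
eef_rot: [[0.102, 0.995, -0.001], [0.995, -0.102, 0.001], [0.001, -0.001, -1.0]]
contact_force: [2.8, -2.2, -10.5]
opening: 0.0141
grasp_force: 30.0
```

>>> jog_arm:
  steps:
    - [[0.011,0.103,0.081,0,-1],[0.011,0.108,0.073,0,-1],[0.012,0.113,0.066,0,-1],[0.012,0.117,0.058,0,-1],[0.013,0.121,0.049,0,-1]]

```text
t: 19.5
tool_pos: [0.5451, -0.1471, 0.2399]
eef_rot: [[0.102, 0.995, -0.001], [0.995, -0.102, -0.0], [-0.0, -0.001, -1.0]]
contact_force: [4.1, -4.7, -16.1]
opening: 0.014
grasp_force: 30.0
```

>>> jog_arm:
  steps:
    - [[0.013,0.124,0.041,0,-1],[0.013,0.127,0.032,0,-1],[0.014,0.129,0.023,0,-1],[0.014,0.13,0.014,0,-1],[0.014,0.13,0.005,0,-1]]

```text
t: 20.0
tool_pos: [0.5483, -0.1173, 0.2464]
eef_rot: [[0.103, 0.995, -0.001], [0.995, -0.103, -0.004], [-0.004, -0.0, -1.0]]
contact_force: [1.6, -10.1, -10.9]
opening: 0.0141
grasp_force: 30.0
```

```bash
cat > fit2.py <<'E'
import numpy as np
exec(open('fit.py').read().split("D=np.array")[0])
D+=[(-1,-.1455,.2421,7,2.6),(-1,-.1748,.2269,3.2,8.6),(-1,-.197,.2024,.5,10.6)]
E=[(1,-.086,.2417,-8.3,8),(1,-.0564,.2263,-3.3,14),(-1,-.0808,.2392,5.9,-5.1),(-1,-.112,.2453,9,-1.7),(-1,-.1443,.2411,8.1,7.9),(-1,-.1741,.2259,5.6,12.3),(-1,-.1967,.2013,.9,14.3),
(1,-.1745,.2235,-2.2,-10.5),(1,-.1471,.2399,-4.7,-16.1),(1,-.1173,.2464,-10.1,-10.9)]
def prep(D):
    D=np.array(D); y=(D[:,1]+.116)/.9945; z=D[:,2]+.019-.1713
    return D[:,0],np.arctan2(y,z),-(D[:,3]*z/.9945-D[:,4]*y)
s1,a1,T1=prep(D); s2,a2,T2=prep(E)
def fit(s,a,T,n):
    M=np.c_[s,-np.sin(a),-np.cos(a)]; c=np.linalg.lstsq(M,T,rcond=None)[0]; res=T-M@c
    S=np.linalg.inv(M.T@M)*res.var()*len(T)/(len(T)-3); b=np.degrees(np.arctan2(c[2],c[1]))
    print(n,"fr",c[0].round(3),"A",np.hypot(c[1],c[2]).round(3),"b0",b.round(1),"target a",round((180-b+180)%360-180,1),"sd",np.sqrt(np.diag(S)).round(3),res.round(2))
sh=np.radians(59)  # mould angle a = a2 - sh (second grip)
fit(s1,a1,T1,"first"); fit(s2,a2,T2,"second")
fit(np.r_[s1,s2],np.r_[a1+sh,a2],np.r_[T1,T2],"joint in second frame")
sh=np.radians(-59); fit(np.r_[s1,s2],np.r_[a1-sh,a2],np.r_[T1,T2],"check")
E
python3 fit2.py
```

```text
first fr 0.909 A 0.362 b0 -114.5 target a -65.5 sd [0.019 0.033 0.021] [-0.07 -0.   -0.01 -0.09  0.16  0.05 -0.02  0.02 -0.04  0.07  0.   -0.01
 -0.07 -0.   -0.02]
second fr 0.914 A 0.313 b0 -172.0 target a -8.0 sd [0.019 0.04  0.021] [-0.07 -0.06  0.06  0.01  0.02 -0.06 -0.05  0.02  0.07  0.02]
joint in second frame fr 0.91 A 0.35 b0 -172.2 target a -7.8 sd [0.012 0.019 0.016] [-0.06  0.01  0.   -0.07  0.17  0.05 -0.02  0.02 -0.05  0.07  0.   -0.
 -0.06 -0.   -0.03 -0.08 -0.08  0.04 -0.    0.02 -0.04 -0.02  0.05  0.08
  0.02]
check fr 0.91 A 0.35 b0 -172.2 target a -7.8 sd [0.012 0.019 0.016] [-0.06  0.01  0.   -0.07  0.17  0.05 -0.02  0.02 -0.05  0.07  0.   -0.
 -0.06 -0.   -0.03 -0.08 -0.08  0.04 -0.    0.02 -0.04 -0.02  0.05  0.08
  0.02]
```

>>> jog_arm:
  steps:
    - [[-0.008,-0.07,0,0,-1],[-0.008,-0.07,0,0,-1],[-0.008,-0.07,0,0,-1],[-0.008,-0.07,-0.01,0,-1],[-0.008,-0.07,-0.01,0,-1]]

```text
t: 20.5
tool_pos: [0.547, -0.1287, 0.2459]
eef_rot: [[0.101, 0.995, 0.002], [0.995, -0.101, 0.008], [0.008, 0.001, -1.0]]
contact_force: [3.9, 9.7, -4.6]
opening: 0.0139
grasp_force: 30.0
```

>>> jog_arm:
  steps:
    - [[0,0,0,0,-1],[0,0,0,0,-1],[0,0,0,0,-1],[0,0,0,0,-1],[0,0,0,0,-1]]

```text
t: 21.0
tool_pos: [0.547, -0.1293, 0.2459]
eef_rot: [[0.101, 0.995, 0.002], [0.995, -0.101, 0.006], [0.006, 0.001, -1.0]]
contact_force: [3.8, 8.7, -6.2]
opening: 0.014
grasp_force: 30.0
```

The grip is now at -8°, where the fit puts the heavy side straight down. The mould is at rest with a 30 N grip, so I'll hand the job in.

```bash
python3 -c "
from bench import *
print(close_job())"
```

```text
the job is handed in; nothing more can be done
None
```

I handed in the job with the heavy side straight down to within an estimated 5 degrees or so, going by the turning effort felt over two grips that agreed. The fingers were still gripping the flange with 30 N, and the arm stayed clear of the cups and stick; the judge's result was not shown.

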